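# Cover the ferrule tub

### The arm

A 6-joint arm with a two-finger parallel gripper is mounted at the origin on a cart in front of the work surface, level with it; the furniture and walls round the work are solid. World frame = base frame: x ahead of the robot, y to its left, z up, the work surface at z = 0. Lengths are in m, angles in rad, forces in N, time in s.
With the tool pointing down it reaches from about 0.35 to 0.975 m from the base axis. Payload 7.1 kg.
Tool frame: the origin (TCP) lies midway between the tips of the shut fingers; the grasp point (between the pads) lies 19 mm behind it; z points along the fingers, y is the line along which they close (so a half turn about z gives the same grasp; the last joint's range is limited). The gripper opens to 88 mm and grips with 3 to 60 N. Pads are 20 mm wide; open, the fingers measure 115 mm over their backs; the gripper's body (75 mm by 178 mm) begins 61 mm behind the grasp point.
Start: joints at [-1.168, 0.423, 1.63, -0, 1.089, -0.019], TCP at [0.256, -0.57, 0.202] pointing down, gripper open.
Joint ranges: [-3, 3], [-0.9, 2.11], [0.09, 2.58], [-1.31, 4.45], [0.11, 2.69], [-2.54, 2.54]. Speed limits (rad/s): [2.39, 2.39, 3.01, 3.14, 3.14, 3.14].

### API

Orientations are given as a unit quaternion [w, x, y, z].
In Python, from station import move_pose, movel, movej, command_gripper, wait, inverse_kinematics, read_camera, camera_info, MotionError, job_done, get_time, get_joint_pos, get_qvel, get_effort, get_tcp_pos, get_ee_rot, get_ft_force, get_ft_torque, get_grip_width, get_finger_force gives the robot as it stands. Calls block until the motion is done:
- move_pose(position, orientation): joint-space move of the TCP to a pose.
- movel(position, frame=None, v=0.15, until_force=None): straight line of the TCP; frame=None keeps the orientation; v is the mean speed in m/s. With until_force (N) it stops when the force on the tool has changed by that much, and returns True; else False.
- movej(angles): joint-space move.
- command_gripper(opening): opening from 0.0 (shut) to 1.0 (fully open); the grip force is fixed at half the most; returns when the fingers have stopped.
- wait(seconds).
- inverse_kinematics(position, orientation): joint angles nearest the present ones, or None.
- read_camera(name): name is "scene" or "top" or "wrist"; returns the picture (420x560x3 uint8, red, green, blue); there is no depth.
- camera_info(name): a dict with "intrinsics" (3x3 intrinsics, pixels), "T" (4x4, takes a point from camera to world coordinates); the wrist camera has in their place "tool_from_camera" (4x4, takes a point from camera to tool coordinates, whose origin is the TCP and whose axes are the flange's). Camera axes: x right, y up, looking along -z (the intrinsics and any distortion apply to the point x, -y, -z); pixel columns grow to the right and rows downward; lengths in m; the calibration is good to about 2 mm. The wrist camera is an equidistant fisheye: a pixel r from the principal point sees the ray r / f radians off the axis. A picture is of the moment at which its call begins: read the wrist's pose just before it. camera_info takes no time and is no camera call.
A pose or a line that the arm cannot do raises MotionError and nothing moves.
- job_done(): hands the job in; it is judged then, once.
Readings, each from a call of its own:
- get_time(): time.
- get_joint_pos(): joint angles.
- get_qvel(): joint speeds.
- get_effort(): joint torques, N m.
- get_tcp_pos(): TCP position.
- get_ee_rot(): TCP orientation.
- get_ft_force(): force on the tool from outside, world axes, zero at the start.
- get_ft_torque(): the same for the moment, N m.
- get_grip_width(): opening from 0.0 (shut) to 1.0 (fully open).
- get_finger_force(): force on a finger pad.
Only numpy, scipy, OpenCV 4.12 (cv2) and the standard library are available. Lean on these libraries where they do the work, as an engineer would, in place of code of your own. Each camera call takes 0.05 s, during which the arm holds its last target. There are 200 camera calls.

### The job

Put the wide round metal cover onto the small open plastic tub of ferrules, so that its plug drops inside the rim and the cover lies level on the rim with the tub standing upright. Set it down, do not drop it, and leave the narrow cover where it lies.

Things in the scene. Friction and masses are not known exactly. Their poses are not given: they have to be found in the camera images.
- tub: the only open tub on the bench: a small round plastic parts tub holding a few ferrules, loose, standing upright, outside diameter 71 mm at the rim and 56 mm at the foot, mouth about 60 mm across, 41 mm high. Origin: centre of its underside; z is up along its axis, the rim lies at z = 41 mm.
- wide_cover: the wider of two round metal covers, loose, 100 to 170 g, lying on the bench knob up: a flat plate 92 mm in diameter and 4 mm thick (z = 10 to 14 mm), under it a plug 40 mm in diameter and 10 mm deep (z = 0 to 10 mm), on top an upright black cylindrical knob 22 mm in diameter (z = 14 to 44 mm). Origin: centre of the plug's underside; z is up along its axis. When it is seated on the tub its plate lies on the rim and its origin is 31 mm above the tub's origin.
- narrow_cover: the narrower cover, loose, lying on the bench knob up: the same heights and knob, but the plate is only 58 mm in diameter (it would fall into the tub) and the plug 28 mm. Not to be used. Origin: centre of the plug's underside; z up.
There are look-alikes about, which are no part of the job. Leave any red look-alike of the tub alone.

How it is judged:
By the outcome, as a careful person would: the job done as asked, in the order asked, and still so for the second after the job is handed in, with the robot touching nothing.
It also fails if it takes over 38 s, if anything falls off the work surface, if the arm or the gripper's body presses on something with over 40 N, if the wrist force passes 120 N, or if a joint passes its speed limit or range.

## Working session

There is one attempt and no reset: what is moved stays moved. The work goes in short steps, each a Python script; the robot and the scene stay as the last script left them, time stands still between calls to the robot, and variables do not carry over. Pictures are saved under pics/ and viewed, at most 10 in all, crops included, and the job is handed in when it is done.

```bash
mkdir -p pics; python3 - <<'E'
from station import *
import cv2,numpy as np
for n in ("scene","top"):
    im=read_camera(n); cv2.imwrite(f"pics/{n}0.png",im[:,:,::-1]); c=camera_info(n); print(n,c)
print(camera_info("wrist"),get_time(),get_ee_rot())
E
```

```text
scene {'intrinsics': array([[476.47803023,   0.        , 278.19130965],
       [  0.        , 476.47803023, 212.50236571],
       [  0.        ,   0.        ,   1.        ]]), 'T': array([[ 0.59678592,  0.41392062, -0.6873982 , -0.42191952],
       [-0.802232  ,  0.29023354, -0.52171669, -0.63689215],
       [-0.01644328,  0.86280601,  0.50526766,  0.70443054],
       [ 0.        ,  0.        ,  0.        ,  1.        ]])}
top {'intrinsics': array([[517.14853005,   0.        , 276.69934675],
       [  0.        , 517.14853005, 205.97976843],
       [  0.        ,   0.        ,   1.        ]]), 'T': array([[ 0.02647995,  0.98743207, -0.15580985,  0.27365023],
       [-0.99959229,  0.0278201 ,  0.00642646,  0.05407452],
       [ 0.01068034,  0.15557615,  0.98776616,  1.25996444],
       [ 0.        ,  0.        ,  0.        ,  1.        ]])}
{'intrinsics': array([[325.1922621 ,   0.        , 282.57829395],
       [  0.        , 325.1922621 , 208.29218105],
       [  0.        ,   0.        ,   1.        ]]), 'tool_from_camera': array([[ 5.22754765e-04,  9.69077115e-01,  2.46757518e-01,
         6.63329039e-02],
       [ 9.99999516e-01, -7.12287440e-04,  6.78832185e-04,
         4.12235440e-04],
       [ 8.33603015e-04,  2.46757043e-01, -9.69077018e-01,
        -1.82725263e-01],
       [ 0.00000000e+00,  0.00000000e+00,  0.00000000e+00,
         1.00000000e+00]])} 0.1 [-6.47939583e-04  9.77836928e-01  2.09366918e-01 -1.23614750e-04]
```

View pics/top0.png

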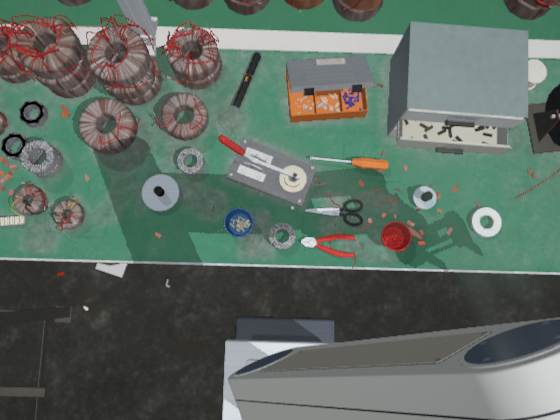

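View pics/scene0.png

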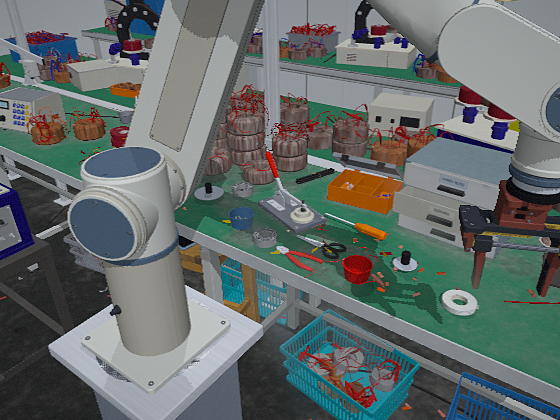

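The top view shows these candidates:
- **Covers:** the wide disc with a black knob at (160,193), and the narrow one at (424,197).
- **Tubs:** a blue tub with ferrules at (239,222), and a red look-alike at (396,236).

The blue tub and the larger disc fit the description. I'll confirm both in a crop and measure them.

```bash
cat > h.py <<'E'
from station import *
import cv2,numpy as np
from scipy.spatial.transform import Rotation as R
def rot(q): return R.from_quat(np.roll(q,-1)).as_matrix()
def ray(n,uv,pose=None):
    c=camera_info(n);K=c["intrinsics"]
    x=(uv[0]-K[0,2])/K[0,0];y=(uv[1]-K[1,2])/K[1,1]
    if n=="wrist":
        r=np.hypot(x,y);s=np.sin(r)/max(r,1e-9);d=np.array([x*s,-y*s,-np.cos(r)])
        T=np.eye(4);T[:3,:3]=rot(pose[1]);T[:3,3]=pose[0];T=T@c["tool_from_camera"]
    else: d=np.array([x,-y,-1]);T=c["T"]
    return T[:3,3],T[:3,:3]@d
def onplane(n,uv,z,pose=None):
    o,d=ray(n,uv,pose);return o+d*(z-o[2])/d[2]
def contours(mask,amin=60):
    cs,_=cv2.findContours(mask.astype(np.uint8),cv2.RETR_EXTERNAL,cv2.CHAIN_APPROX_NONE)
    return [c for c in cs if cv2.contourArea(c)>=amin]
def circ(n,c,z,pose=None):
    """project contour hull to plane z, fit circle -> centre, diameter"""
    p=np.array([onplane(n,q,z,pose)[:2] for q in cv2.convexHull(c)[:,0]])
    A=np.c_[2*p,np.ones(len(p))];s=np.linalg.lstsq(A,(p**2).sum(1),rcond=None)[0]
    return s[:2],2*np.sqrt(s[2]+s[:2]@s[:2])
E
python3 - <<'E'
from h import *
im=cv2.imread("pics/top0.png")
cv2.imwrite("pics/crop1.png",cv2.resize(im[165:260,130:290],None,fx=5,fy=5,interpolation=2)) 
hsv=cv2.cvtColor(im,cv2.COLOR_BGR2HSV);H,S,V=cv2.split(hsv)
def show(t,m,z,roi):
    x0,y0,x1,y1=roi;k=np.zeros_like(H);k[y0:y1,x0:x1]=m[y0:y1,x0:x1]
    for c in contours(k,20): print(t,c.reshape(-1,2).mean(0).round(),cv2.contourArea(c),*circ("top",c,z))
show("tub",(H>100)&(H<130)&(S>120),.041,(215,200,262,242))
show("plate",(S<70)&(V>90),.014,(135,168,188,218))
show("knob",(V<50),.044,(145,178,178,205))
show("narrow",(S<70)&(V>90),.014,(405,180,445,215))
E
```

```text
tub [238. 222.] 633.0 [0.42509665 0.13610577] 0.0693856481475332
plate [164. 188.] 1536.5 [0.50467623 0.32491427] 0.136844668956908
knob [159. 191.] 52.5 [0.4941221  0.32825223] 0.021458659602636643
narrow [425. 197.] 440.0 [ 0.5031182  -0.31735412] 0.06274323334094684
```

View pics/crop1.png

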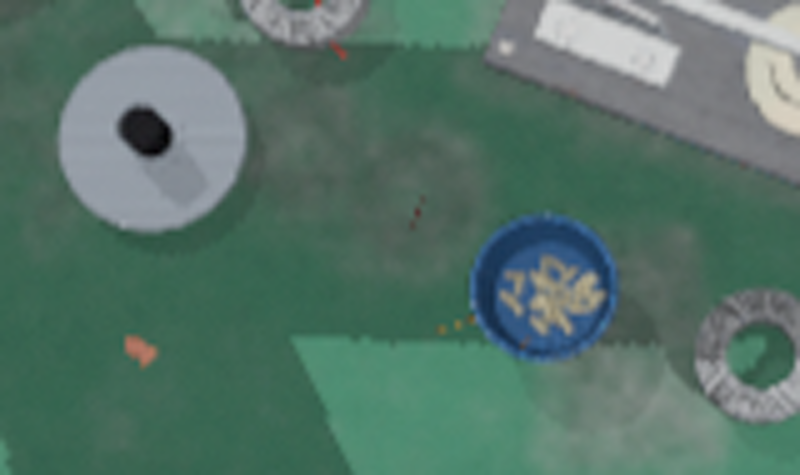

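The crop confirms it: the wide disc with the knob is centred at about (160.4,192.6), and the open blue tub with ferrules fits at 69 mm across. Next I'll go up and over the obstacles and look from close by.

```bash
python3 - <<'E'
from h import *
p=onplane("top",(160.4,192.6),.014);print("plate",p)
q=[0,0,1,0]
movel([.256,-.57,.38],v=.35)
move_pose([.494,.327,.34],q); print(get_time(),get_joint_pos())
movel([.494,.327,.16],v=.25)
pose=(get_tcp_pos(),get_ee_rot());im=read_camera("wrist");print(pose,get_time())
np.savez("w1.npz",im=im,p=pose[0],q=pose[1]);cv2.imwrite("pics/w1.png",im[:,:,::-1])
E
```

```text
plate [0.49526573 0.33088541 0.014     ]
4.0083 [ 5.63513434e-01  2.48939927e-01  1.55659586e+00 -1.83952569e-04
  1.33600315e+00 -1.00603428e+00]
(array([0.49490528, 0.32741756, 0.16112336]), array([7.74558775e-04, 8.92748895e-05, 9.99999580e-01, 4.82205063e-04])) 4.925
```

View pics/w1.png

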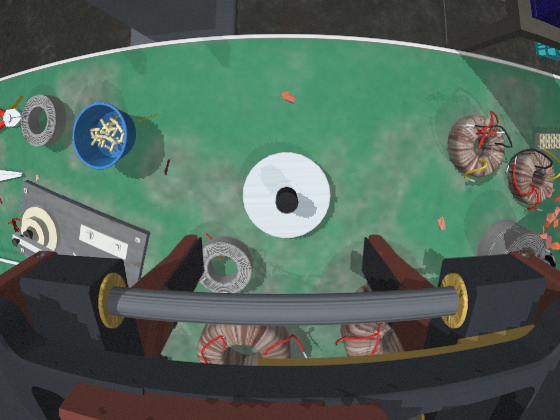

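The wrist view shows the cover plate at about (286,195) with its knob top at (287,200), and the tub at (102,135). Nothing is close to the cover. I'll measure, grasp and lift.

```bash
python3 - <<'E'
from h import *
d=np.load("w1.npz");pose=(d["p"],d["q"]);H,S,V=cv2.split(cv2.cvtColor(d["im"],cv2.COLOR_RGB2HSV))
def best(m,roi,z):
    x0,y0,x1,y1=roi;k=np.zeros_like(H);k[y0:y1,x0:x1]=m[y0:y1,x0:x1]
    c=max(contours(k),key=cv2.contourArea);r=circ("wrist",c,z,pose);print(r);return r
pl=best((S<60)&(V>80),(235,145,340,243),.014)
kn=best(V<60,(265,180,310,220),.044)
tb=best((H>100)&(H<125)&(S>120),(65,95,140,175),.041)
c=(pl[0]+kn[0])/2
assert abs(pl[1]-.092)<.006 and np.linalg.norm(pl[0]-kn[0])<.006
movel([*c,.16]);movel([*c,.06],v=.12)
print("hit",movel([*c,.020],v=.05,until_force=8),get_tcp_pos())
command_gripper(0.0);print(get_grip_width()*88,get_finger_force(),get_tcp_pos())
movel([*c,.12],v=.12);print(get_grip_width()*88,get_ft_force(),get_time())
pose=(get_tcp_pos(),get_ee_rot());im=read_camera("wrist")
np.savez("w2.npz",im=im,p=pose[0],q=pose[1]);cv2.imwrite("pics/w2.png",im[:,:,::-1])
E
```

```text
(array([0.49883458, 0.3284847 ]), np.float64(0.09715321909057442))
(array([0.49551005, 0.33069731]), np.float64(0.022799399393043745))
(array([0.42685777, 0.14065165]), np.float64(0.07467655522789621))
hit False [0.49738974 0.32971635 0.02016369]
19.842088328591792 29.992356622824445 [0.49717105 0.32960522 0.02000337]
19.740343955655078 [ 0.29710095 -0.24670377 -1.93466717] 9.175
```

View pics/w2.png

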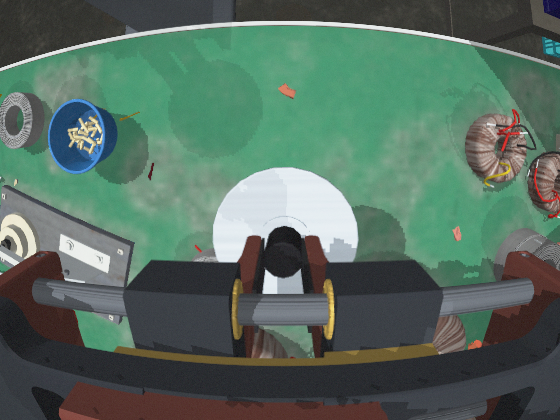

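The cover is held level by its knob. I'll move beside the tub for one closer look and measure both the tub and the held plate.

```bash
cat > m.py <<'E'
from h import *
d=np.load("w3.npz");pose=(d["p"],d["q"]);im=d["im"];H,S,V=cv2.split(cv2.cvtColor(im,cv2.COLOR_RGB2HSV))
t=max(contours((H>100)&(H<125)&(S>120)),key=cv2.contourArea)
print("tub",circ("wrist",t,.041,pose),t.reshape(-1,2).min(0),t.reshape(-1,2).max(0))
k=((S<60)&(V>110)).astype(np.uint8);k[235:]=0;k[:,:190]=0;k[:,390:]=0
c=max(contours(k),key=cv2.contourArea)[:,0];c=c[(c[:,1]<233)]
from cv2 import convexHull
print("plate",circ("wrist",c[c[:,1]<225][:,None],pose[0][2]-.006,pose),pose[0])
E
python3 - <<'E'
from h import *
movel([.45,.25,.14],v=.15);wait(.1)
pose=(get_tcp_pos(),get_ee_rot());im=read_camera("wrist");print(get_time(),get_grip_width()*88)
np.savez("w3.npz",im=im,p=pose[0],q=pose[1]);cv2.imwrite("pics/w3.png",im[:,:,::-1])
E
python3 m.py
```

```text
10.1583 19.255393422290865
tub (array([0.42601316, 0.13684049]), np.float64(0.07100526476843501)) [125 141] [196 215]
plate (array([0.45346523, 0.2488943 ]), np.float64(0.0968972291854117)) [0.45064375 0.25071355 0.13989882]
```

View pics/w3.png

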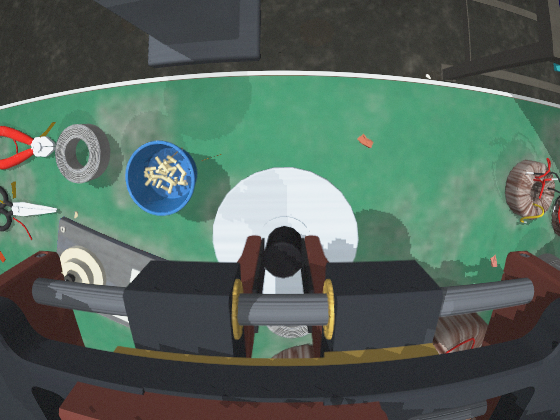

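The tub measures (.426,.137) at 71 mm across, which agrees with the top view. The held plate is centred on the TCP to within about 2 mm, against 10 mm of plug clearance. I'll place it now.

```bash
python3 - <<'E'
from h import *
x,y=.4252,.1368
movel([x,y,.14],v=.12);movel([x,y,.075],v=.1)
print("w",get_grip_width()*88,get_ft_force(),get_time())
h=movel([x,y,.046],v=.02,until_force=4)
print("hit",h,get_tcp_pos(),get_ft_force(),get_time())
pose=(get_tcp_pos(),get_ee_rot());im=read_camera("wrist");cv2.imwrite("pics/w4.png",im[:,:,::-1])
cv2.imwrite("pics/s4.png",cv2.resize(read_camera("scene")[170:290,180:340,::-1],None,fx=5,fy=5,interpolation=2)[:600])
E
```

```text
w 19.433740431892534 [-0.08509112  0.61294059 -1.0299971 ] 12.075
hit True [0.42530522 0.13684167 0.04944656] [0.42549783 0.75396032 4.32692433] 13.225
```

View pics/w4.png

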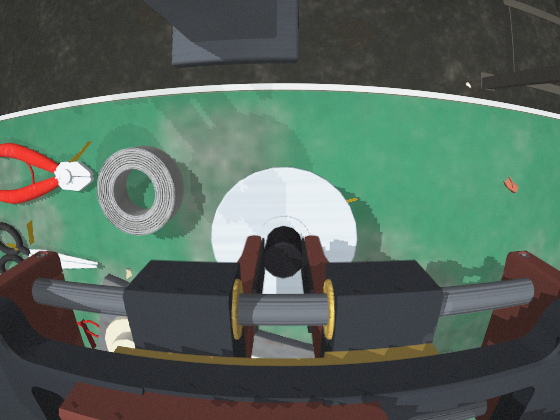

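View pics/s4.png

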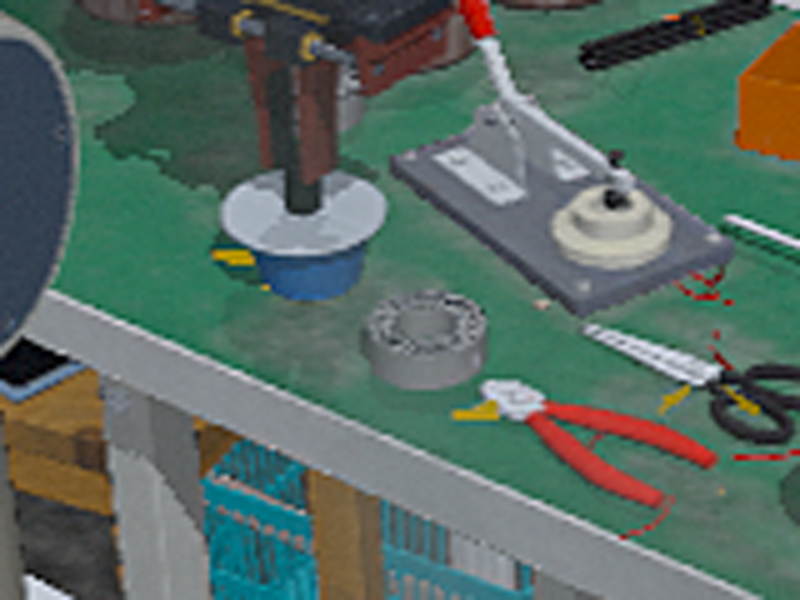

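Contact came at TCP z = 0.049 m against an expected 0.051 m, and the scene shows the plate lying level on the blue tub. Releasing and checking.

```bash
python3 - <<'E'
from h import *
command_gripper(.5);p=get_tcp_pos()
print(get_ft_force())
movel([p[0],p[1],.12],v=.1);movel([p[0],p[1],.22],v=.2);wait(.5)
pose=(get_tcp_pos(),get_ee_rot());im=read_camera("wrist")
H,S,V=cv2.split(cv2.cvtColor(im,cv2.COLOR_RGB2HSV))
k=((S<60)&(V>80)).astype(np.uint8);k[:,:225]=0;k[:,350:]=0;k[:130]=0;k[245:]=0
c=max(contours(k),key=cv2.contourArea);print("plate",circ("wrist",c,.045,pose),get_time())
s=cv2.resize(read_camera("scene")[170:290,180:340,::-1],(400,300),interpolation=2)
cv2.imwrite("pics/f.png",np.hstack([cv2.resize(im[60:300,120:440,::-1],(400,300)),s]))
E
```

```text
[ 0.93420153 -0.06125738  0.45548082]
plate (array([0.43379423, 0.14349864]), np.float64(0.14517348545568173)) 15.9667
```

View pics/f.png

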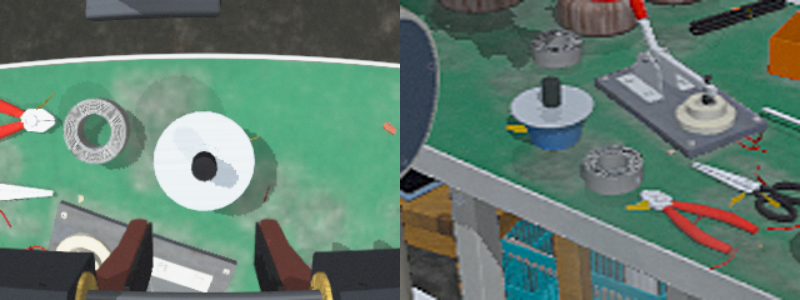

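The cover lies level and centred on the upright tub, with its knob upright and the gripper clear. The last plate fit (145 mm) is invalid because its mask ran into other grey areas, but both views agree that the cover is seated.

```bash
python3 -c "
from station import *
print(job_done())"
```

```text
the job is handed in; nothing more can be done
None
```

The wide cover is seated level on the blue ferrule tub with the gripper clear, and I handed the job in at about 16 s, leaving the narrow cover and the red look-alike untouched.

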